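Size a spacer ring in the step gauge

TASK

Find the size of the steel spacer ring with the step gauge, the aluminium plate with three round pockets: stand the ring on the smallest pocket first to see whether it goes in, and if it does not, work upward to the next size. Leave it standing upright, down on the bottom of the first pocket that takes it.

Things in the scene. Friction and masses are not known exactly. Their poses are not given: they have to be found in the camera images.
- spacer: the plain bare-steel spacer ring (a short thick-walled tube), outside diameter 44 mm, bore 26 mm, 45 mm high, about 0.3 kg, standing upright and loose on the worktop. Origin at the centre of its underside, z up along its axis. A black roll of tape (60 mm wide, 19 mm high) lies nearby and is not part of the job
- gauge: the step gauge: an aluminium plate 98 mm (x) by 206 mm (y) and 24 mm thick, lying fixed on the worktop, turned any way round. Origin at the centre of its underside. Three blind round pockets stand in a row along its y axis, each 18 mm deep (bottom 6 mm above the worktop) and open at the top: diameter 28 mm at y = -79 mm, diameter 60 mm at y = -25 mm, diameter 78 mm at y = +54 mm
- pocket_small (a point): centre of the mouth of the smallest pocket (diameter 28 mm), level with the gauge's top face 24 mm above the worktop; the 44 mm ring cannot enter it and rests on its edge
- pocket_middle (a point): centre of the mouth of the middle pocket (diameter 60 mm, 18 mm deep), level with the gauge's top face; the ring goes in with 8 mm to spare all round, and when it is down its top stands 27 mm above the gauge's top face
Mind the look-alikes: they are no part of the job. Several things have the shape of the spacer; the one meant has the colours described above.

How it is judged:
On the way:
1. the ring has been stood upright on the smallest pocket, touching the gauge (within 12 mm of the pocket's centre, within 12 degrees of upright) (horizontal distance between spacer and pocket_small below 0.012 m and z of spacer in the frame of pocket_small between -0.006 and 0.006 m and angle between spacer's own z axis and vertical below 0.21 rad and contact force between spacer and gauge above 0.3 N), for 0.1 s.
At the end, for the whole second after the job is handed in: The ring stands at rest in the middle pocket: its axis within 12 mm of the pocket's centre, its underside at least 14 mm below the gauge's top face, within 10 degrees of upright (horizontal distance between spacer and pocket_middle below 0.012 m and z of spacer in the frame of pocket_middle below -0.014 m and angle between spacer's own z axis and vertical below 0.17 rad and linear speed of spacer below 0.02 m/s); the robot touches nothing.
It fails at once if the ring is put into the largest pocket, which is not the first that takes it (y of spacer in the frame of gauge between 0.03 and 0.078 m and x of spacer in the frame of gauge between -0.024 and 0.024 m and z of spacer in the frame of gauge below 0.016 m).
It also fails if it takes over 38 s, if anything falls off the work surface, if the arm or the gripper's body presses on something with over 40 N, if the wrist force passes 120 N, or if a joint passes its speed limit or range.

ROBOT

A 6-joint arm with a two-finger parallel gripper is mounted at the origin on the work surface; the furniture and walls round the work are solid. World frame = base frame: x ahead of the robot, y to its left, z up, the work surface at z = 0. Lengths are in m, angles in rad, forces in N, time in s.
With the tool pointing down it reaches from about 0.2 to 0.875 m from the base axis. Payload 3.4 kg.
Tool frame: the origin (TCP) lies where the fingers leave the gripper's body, on its centre line; the fingertips stand 97 mm ahead of it and the grasp point (between the pads) lies 78 mm ahead of it; z points along the fingers, x is the direction in which the jaws open and shut, and the axes are right-handed (so a half turn about z gives the same grasp; the last joint's range is limited). The gripper opens to 94 mm and grips with 3 to 60 N. Pads are 16 mm wide; open, the fingers measure 119 mm over their backs; the gripper's body (75 mm by 177 mm) begins 78 mm behind the grasp point.
Start: joints at [1.036, 0.276, 1.505, -0, 1.361, -0.121], TCP at [0.231, 0.526, 0.303] pointing down, gripper open.
Joint ranges: [-2.89, 2.89], [-0.75, 2.08], [0.22, 2.7], [-1.18, 4.32], [0.11, 2.71], [-2.7, 2.7]. Speed limits (rad/s): [2.57, 2.57, 3.14, 3.14, 3.14, 3.14].

INTERFACE

Orientations are given as a unit quaternion [w, x, y, z].
In Python, from plant import r, imaging, job_done gives the robot as it stands.
- The arm moves only by the tool servo_tool, never from a script. Its argument "plan" is text: rows parted by semicolons, each of 7 numbers parted by spaces: the closure, from -1 (fully open) to 1 (shut), so that 0 is half open, then the shift along the tool's x, y, z in mm, then the turn, a rotation vector about the tool's x, y, z in rad. In form: hand tx ty tz wx wy wz; .... A call has 1 to 20 rows; each row shifts and turns the commanded pose from where the row before left it, along the tool's axes as they then stand; what a row does not reach is not made up. A row lasts 1/10 s, in which the tool goes at most 50 mm and 8.59 degrees, less where a joint would pass 70% of its speed; a pose out of reach is approached as far as the arm can. A call is refused whole if a number of a shift passes 50 or a number of a turn 0.15, either way. A call with a gripper value outside its range is refused whole. The fingers move at their own pace and stop on an object; "newtons" is the grip in N (left out, the last holds). Time passes only in rows, so rows that do not move let the fingers close. It gives the time, the measured TCP pose, the force and the opening at its end, in the units of the state.
- r.get_state(): the state, without advancing time (a new reading comes with each control period).
- imaging.camera(name): name is "scene" or "top" or "wrist"; returns (picture, depth): 420x560x3 uint8, red, green, blue; 420x560 float32, m along the optical axis (not along the pixel's ray), 0 where there is no reading.
- imaging.calibration(name): a dict with "fx", "fy", "cx", "cy" (pixels), "extrinsics" (4x4, takes a point from camera to world coordinates). Camera axes: x right, y up, looking along -z (the intrinsics and any distortion apply to the point x, -y, -z); pixel columns grow to the right and rows downward; lengths in m; the calibration is good to about 2 mm. A picture is of the moment at which its call begins: read the wrist's pose just before it. calibration takes no time and is no camera call; for the wrist camera it gives the pose at the moment of the call.
- job_done(): hands the job in, once; it reports no verdict.
The state is a dict: "t": time; "joints": joint angles; "joint_vel": joint speeds; "tau": joint torques, N m; "eef_pos": TCP position; "ee_rot": TCP orientation; "contact_force": force on the tool from outside, world axes, zero at the start; "ft_torque": the same for the moment, N m; "finger_gap": finger opening in m.
Only numpy, scipy, OpenCV 4.12 (cv2) and the standard library are available. Lean on these libraries where they do the work, as an engineer would, in place of code of your own. Each camera call takes 0.05 s, during which the arm holds its last target.

## Working session

There is one attempt and no reset: what is moved stays moved. The work goes in short steps, Python scripts to look and compute and a tool call to move; the robot and the scene stay as the last step left them, time stands still between calls to the robot, and variables do not carry over. Pictures are saved under pics/ and viewed, and the job is handed in when it is done.

Besides the shell and the picture viewer there is one more tool, called after "Emit:" as name(argument=value, ...) on one line, values as JSON. servo_tool: Moves the arm, as the interface text tells. Its arguments: {"type":"object","properties":{"plan":{"type":"string"},"newtons":{"type":"number"}},"required":["plan"]}

```bash
mkdir -p pics; ls; python3 - <<'E'
from plant import r, imaging
import cv2, numpy as np
s=r.get_state(); print(s)
for n in ["scene","top","wrist"]:
    c=imaging.calibration(n); p,d=imaging.camera(n)
    print(n,{k:(np.round(v,4).tolist() if k=="extrinsics" else v) for k,v in c.items()})
    np.savez(f"{n}0.npz",p=p,d=d,E=c["extrinsics"],K=[c["fx"],c["fy"],c["cx"],c["cy"]])
    cv2.imwrite(f"pics/{n}0.png",p[:,:,::-1])
E
```

```text
pics
{'t': 0.0, 'joints': array([ 1.03599533e+00,  2.76611471e-01,  1.50608192e+00, -5.14750177e-06,
        1.36070693e+00, -1.20996547e-01]), 'joint_vel': array([ 6.54522453e-05,  3.23518515e-04,  4.61327770e-04, -6.14469083e-05,
        6.16847835e-05,  1.32372115e-03]), 'tau': array([ 7.94643602e-04, -4.04597533e+01, -2.37235898e+01,  7.02454965e-02,
        3.46702547e-02, -1.45139638e-04]), 'eef_pos': array([0.2310165 , 0.52614103, 0.3018156 ]), 'ee_rot': array([ 4.01485731e-04,  8.37285327e-01,  5.46765456e-01, -8.09769758e-04]), 'contact_force': array([ 0.12750616,  0.53669711, -0.54458899]), 'ft_torque': array([-0.03127196, -0.02418807,  0.01546735]), 'finger_gap': 0.09396952526183798}
scene {'fx': 484.00531213786286, 'fy': 484.00531213786286, 'cx': 277.87394071937797, 'cy': 211.64121667492975, 'extrinsics': [[0.8588, 0.3444, -0.3794, 0.1757], [-0.512, 0.6047, -0.6101, -0.4719], [0.0193, 0.7182, 0.6956, 0.6946], [0.0, 0.0, 0.0, 1.0]]}
top {'fx': 406.0532134885971, 'fy': 406.0532134885971, 'cx': 275.4246255777822, 'cy': 210.3601069344361, 'extrinsics': [[-0.0385, 0.9708, -0.2367, 0.3477], [-0.9993, -0.0377, 0.008, 0.0721], [-0.0012, 0.2368, 0.9715, 0.8745], [0.0, 0.0, 0.0, 1.0]]}
wrist {'fx': 298.1987135210729, 'fy': 298.1987135210729, 'cx': 275.31574283667885, 'cy': 209.83374590894834, 'extrinsics': [[0.4008, -0.8858, -0.2339, 0.1643], [0.9161, 0.3871, 0.104, 0.5557], [-0.0016, -0.2559, 0.9667, 0.3839], [0.0, 0.0, 0.0, 1.0]]}
```

View pics/scene0.png

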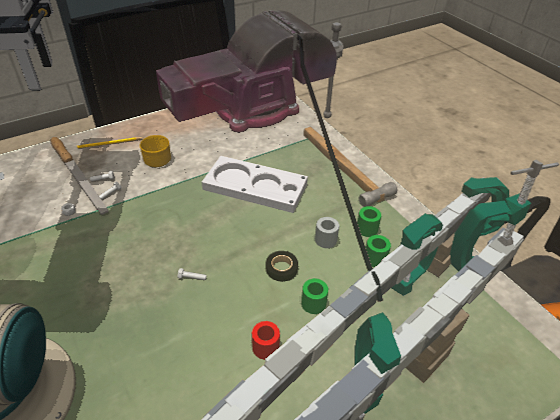

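View pics/top0.png

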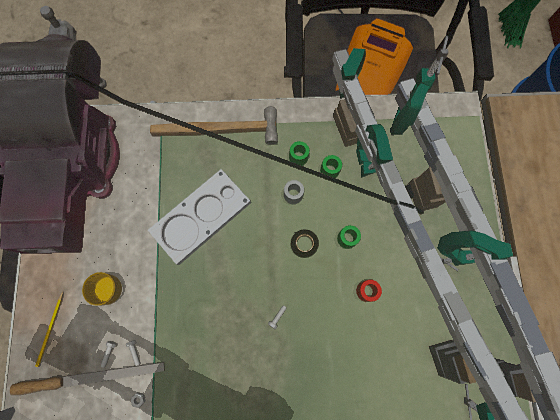

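View pics/wrist0.png

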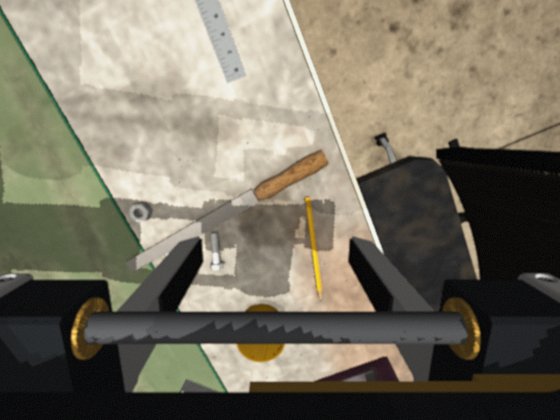

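Ring-shaped candidates in the top view are grey (293,191), green (299,152), (331,165) and (349,237), red (369,290) and the black tape (304,243). Grey is the only bare steel one. Next I'll confirm it in a crop, measure its position, and check the height of the black cable.

```bash
cat > h.py <<'E'
import numpy as np, cv2
class V:
    def __init__(s,n):
        z=np.load(n); s.p,s.d,s.E,s.K=z["p"],z["d"],z["E"],z["K"]
    def pt(s,u,v,d):
        fx,fy,cx,cy=s.K; return (s.E@np.array([(u-cx)/fx*d,-(v-cy)/fy*d,-d,1]))[:3]
    def ray(s,u,v,z):
        a=s.pt(u,v,1.)-s.E[:3,3]; o=s.E[:3,3]; return o+a*(z-o[2])/a[2]
    def cloud(s):
        v,u=np.mgrid[:420,:560]; fx,fy,cx,cy=s.K; d=s.d
        P=np.stack([(u-cx)/fx*d,-(v-cy)/fy*d,-d,np.ones_like(d)],-1)@s.E.T
        return P[...,:3]
E
python3 - <<'E'
from h import *
t=V("top0.npz"); s=V("scene0.npz")
for n,w,(a,b,c,e) in [("top",t,(140,275,130,275)),("scene",s,(145,265,190,410))]:
    cv2.imwrite(f"pics/{n}crop.png",cv2.resize(w.p[a:b,c:e,::-1],None,fx=(4 if n=="top" else 3.5),fy=(4 if n=="top" else 3.5),interpolation=cv2.INTER_CUBIC))
C=t.cloud()
for (u,v) in [(100,90),(150,110),(200,127),(215,133),(250,147),(280,157),(310,168),(350,182),(400,203)]:
    w=C[v-5:v+6,u-5:u+6].reshape(-1,3); print((u,v),np.round(w[np.argmax(w[:,2])],3))
S=s.cloud()
for nm,c in(("top",C),("scene",S)):
    m=(c[...,2]>.038)&(c[...,2]<.052)&(t.d>0 if nm=="top" else s.d>0)
    n,l,st,ce=cv2.connectedComponentsWithStats(m.astype(np.uint8))
    for i in range(1,n):
        if st[i,4]>60: print(nm,ce[i].round(1),st[i,4],c[l==i].mean(0).round(4), c[l==i].min(0).round(3),c[l==i].max(0).round(3))
    print()
E
```

```text
(100, 90) [0.76  0.389 0.203]
(150, 110) [0.348 0.072 0.875]
(200, 127) [0.674 0.205 0.182]
(215, 133) [0.348 0.072 0.875]
(250, 147) [0.348 0.072 0.875]
(280, 157) [0.348 0.072 0.875]
(310, 168) [0.348 0.072 0.875]
(350, 182) [ 0.573 -0.066  0.151]
(400, 203) [ 0.529 -0.173  0.15 ]
top [344.1 126.4] 108 [ 0.7356 -0.094   0.0442] [ 0.703 -0.121  0.038] [ 0.783 -0.078  0.052]
top [101.3 152.1] 489 [0.6957 0.4394 0.0454] [0.608 0.432 0.038] [0.783 0.456 0.052]
top [299.1 150.5] 211 [0.6829 0.0083 0.0432] [ 0.662 -0.014  0.038] [0.705 0.028 0.049]
top [331.6 164.4] 216 [ 0.6479 -0.0603  0.0435] [ 0.627 -0.081  0.038] [ 0.671 -0.04   0.05 ]
top [418.7 192.4] 111 [ 0.5776 -0.2408  0.0442] [ 0.544 -0.265  0.038] [ 0.613 -0.231  0.052]
top [293.6 189.5] 220 [0.5945 0.0248 0.0434] [0.573 0.004 0.038] [0.616 0.045 0.048]
top [349.9 235.4] 234 [ 0.4907 -0.0871  0.0437] [ 0.469 -0.109  0.038] [ 0.513 -0.066  0.047]
top [ 97.5 288.5] 212 [0.4025 0.4296 0.0429] [0.37  0.395 0.038] [0.435 0.461 0.048]
top [370.4 290.3] 260 [ 0.3776 -0.1191  0.0436] [ 0.356 -0.141  0.038] [ 0.398 -0.098  0.048]
top
[... 592 characters left out ...]
5  0.038] [ 0.883 -0.124  0.052]
scene [378. 244.] 276 [ 0.6465 -0.063   0.0427] [ 0.626 -0.084  0.038] [ 0.668 -0.04   0.047]
scene [441.3 258.5] 94 [ 0.7213 -0.1471  0.0438] [ 0.712 -0.156  0.038] [ 0.743 -0.137  0.052]
scene [423.9 263.5] 70 [ 0.686  -0.1404  0.0443] [ 0.673 -0.147  0.038] [ 0.703 -0.134  0.051]
scene [314.7 289.3] 344 [ 0.4893 -0.09    0.0429] [ 0.469 -0.111  0.038] [ 0.512 -0.067  0.046]
scene [265.  333.8] 415 [ 0.376  -0.1219  0.0431] [ 0.355 -0.143  0.038] [ 0.398 -0.098  0.048]
scene [433.3 358.4] 217 [ 0.5709 -0.2838  0.0442] [ 0.547 -0.294  0.038] [ 0.621 -0.269  0.052]
scene [ 21.2 404.3] 239 [ 0.0361 -0.0515  0.0444] [ 0.012 -0.064  0.038] [ 0.062 -0.02   0.052]
```

View pics/topcrop.png

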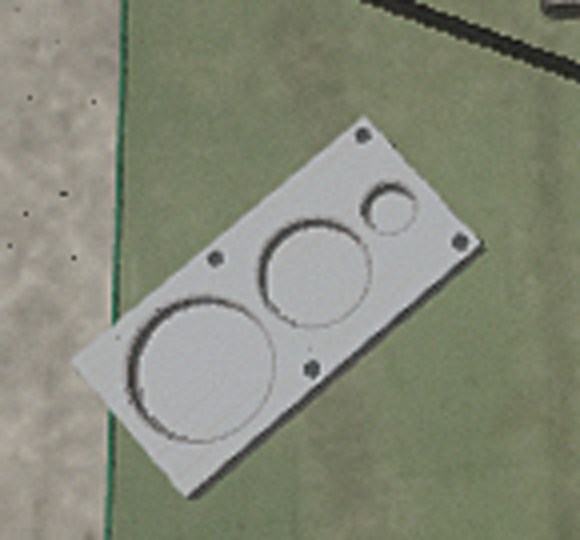

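```bash
python3 - <<'E'
from h import *
t=V("top0.npz"); s=V("scene0.npz")
for nm,w in(("top",t),("scene",s)):
    C=w.cloud(); x,y,z=C[...,0],C[...,1],C[...,2]
    m=(w.d>0)&(z>.018)&(z<.030)&(x>.42)&(x<.68)&(y>.09)&(y<.40)
    m=m.astype(np.uint8)
    n,l,st,ce=cv2.connectedComponentsWithStats(m)
    i=1+np.argmax(st[1:,4]); mm=(l==i).astype(np.uint8)
    cs,h=cv2.findContours(mm,cv2.RETR_CCOMP,cv2.CHAIN_APPROX_NONE)
    for c,hh in zip(cs,h[0]):
        if len(c)<12: continue
        P=np.array([w.ray(*q,.024)[:2] for q in c[:,0,:].astype(float)]).astype(np.float32)
        if hh[3]<0: print(nm,"outer",cv2.minAreaRect(P*1000), cv2.boxPoints(cv2.minAreaRect(P*1000)).round(1).tolist())
        else: print(nm,"hole",cv2.minEnclosingCircle(P*1000),P.mean(0))
    # cable points: thin high points
    m=(w.d>0)&(z>.08)&(z<.4)&(x>.45)&(x<.8)&(y>-.2)&(y<.4)
    Q=C[m]; print(nm,len(Q)); 
    print(Q[np.argsort(Q[:,1])][::max(1,len(Q)//25)].round(3))
E
```

```text
top outer ((550.3742065429688, 229.19859313964844), (99.91838073730469, 205.73507690429688), 39.925785064697266) [[446.0, 276.0], [578.0999755859375, 118.19999694824219], [654.7000122070312, 182.39999389648438], [522.7000122070312, 340.1000061035156]]
top hole ((515.970947265625, 270.8055114746094), 40.14032745361328) [0.51544243 0.2704985 ]
top hole ((567.2479248046875, 211.1869659423828), 32.32083511352539) [0.5668268  0.21088645]
top hole ((601.067138671875, 168.97381591796875), 15.63459587097168) [0.60046047 0.16887528]
top 6405
[[ 0.784 -0.2    0.138]
 [ 0.684 -0.196  0.176]
 [ 0.455 -0.192  0.155]
 [ 0.696 -0.186  0.216]
 [ 0.521 -0.182  0.15 ]
 [ 0.51  -0.178  0.151]
 [ 0.682 -0.175  0.151]
 [ 0.494 -0.17   0.148]
 [ 0.522 -0.164  0.149]
 [ 0.579 -0.157  0.142]
 [ 0.575 -0.15   0.102]
 [ 0.611 -0.144  0.139]
 [ 0.628 -0.138  0.162]
 [ 0.625 -0.132  0.151]
 [ 0.652 -0.127  0.167]
 [ 0.693 -0.123  0.138]
 [ 0.693 -0.117  0.128]
 [ 0.551 -0.11   0.143]
 [ 0.768 -0.103  0.118]
 [ 0.779 -0.094  0.103]
 [ 0.573 -0.055  0.148]
 [ 0.609  0.039  0.161]
 [ 0.651  0.134  0.174]
 [ 0.684 
[... 536 characters left out ...]
 266.79193115234375), 41.95393371582031) [0.51308334 0.2669689 ]
scene 6716
[[ 0.693 -0.2    0.207]
 [ 0.683 -0.198  0.153]
 [ 0.683 -0.196  0.141]
 [ 0.48  -0.193  0.151]
 [ 0.682 -0.19   0.143]
 [ 0.688 -0.187  0.204]
 [ 0.699 -0.184  0.215]
 [ 0.551 -0.181  0.144]
 [ 0.52  -0.178  0.147]
 [ 0.521 -0.175  0.146]
 [ 0.546 -0.17   0.144]
 [ 0.572 -0.164  0.141]
 [ 0.619 -0.159  0.152]
 [ 0.601 -0.154  0.137]
 [ 0.681 -0.151  0.107]
 [ 0.663 -0.147  0.161]
 [ 0.708 -0.144  0.114]
 [ 0.604 -0.14   0.135]
 [ 0.723 -0.135  0.124]
 [ 0.543 -0.128  0.142]
 [ 0.731 -0.117  0.124]
 [ 0.794 -0.105  0.118]
 [ 0.576 -0.05   0.151]
 [ 0.615  0.055  0.163]
 [ 0.676  0.193  0.179]
 [ 0.757  0.387  0.202]]
```

The top crop shows the gauge with its pockets: small at crop (389,209), middle (315,273), large (202,370). The grey ring at top (293,191) is the bare-steel one. The cable runs almost straight over it at about z 0.16, so I'll approach tilted back, with the jaws parallel to the cable.

```bash
python3 - <<'E'
from h import *
t=V("top0.npz");s=V("scene0.npz")
a=cv2.resize(t.p[165:220,260:330,::-1],None,fx=6,fy=6,interpolation=cv2.INTER_CUBIC);b=cv2.resize(s.p[200:260,300:364,::-1],(352,330),interpolation=cv2.INTER_CUBIC)
cv2.imwrite("pics/ringcrop.png",np.hstack([a,b]))
E
```

Emit:
servo_tool(plan="-1 -20 28 0 0 0 0;-1 -20 28 0 0 0 0;-1 -20 28 0 0 0 0;-1 -20 28 0 0 0 0;-1 -20 28 0 0 0 0;-1 -20 28 0 0 0 0;-1 -20 28 0 0 0 0;-1 -20 28 0 0 0 0;-1 -20 28 0 0 0 0;-1 -20 28 0 0 0 0;-1 -20 28 0 0 0 0;-1 -20 28 0 0 0 0;-1 -20 28 0 0 0 0;-1 -20 28 0 0 0 0;-1 -20 28 0 0 0 0;-1 0 0 0 0 0 0")

```text
t: 1.75
eef_pos: [0.4971, 0.0799, 0.3023]
ee_rot: [0.001, 0.838, 0.545, -0.0]
contact_force: [-1.5, -0.2, -0.3]
finger_gap: 0.0941
```

View pics/ringcrop.png

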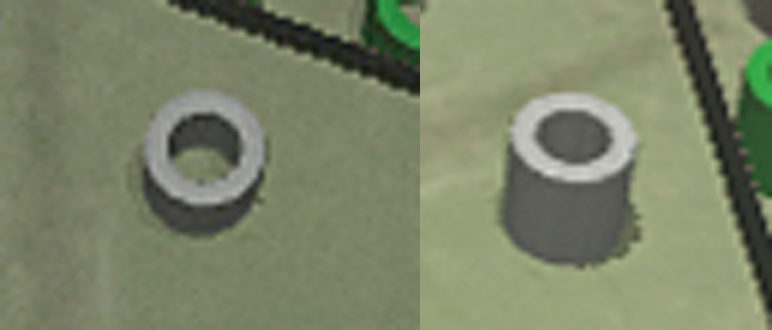

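The crop confirms a plain bare-steel ring, and the cable is clear of the approach side. Next I tilt.

Emit:
servo_tool(plan="-1 0 0 0 -0.125 0 0;-1 0 0 0 -0.125 0 0;-1 0 0 0 -0.125 0 0;-1 0 0 0 -0.125 0 0;-1 0 0 0 0 0 0")

```text
t: 2.25
eef_pos: [0.4912, 0.0841, 0.3009]
ee_rot: [0.206, 0.811, 0.532, 0.134]
contact_force: [-0.2, -0.7, -0.7]
finger_gap: 0.0945
```

```bash
cat >> h.py <<'E'
from scipy.spatial.transform import Rotation as Ro
def go(G,back=0,st=None):
    "tool-axes shift mm bringing grasp point to G, backed off along tool z"
    from plant import r
    s=r.get_state(); q=s["ee_rot"]; R=Ro.from_quat([q[1],q[2],q[3],q[0]]).as_matrix()
    g=s["eef_pos"]+.078*R[:,2]; d=R.T@(np.array(G)-g)*1000-[0,0,back]
    print("t",s["t"],"grasp",g.round(4),"shift mm",d.round(1),"R",R.round(3).tolist(),"j",s["joints"].round(2),"F",s["contact_force"].round(1),"gap",s["finger_gap"])
E
python3 -c "
from h import *
go((.5937,.0235,.038),90)"
```

```text
t 2.25 grasp [0.5252 0.0691 0.2323] shift mm [-14.1 -21.4 119.4] R [[0.399, 0.807, 0.436], [0.917, -0.35, -0.192], [-0.002, 0.476, -0.879]] j [ 0.19  0.02  1.92 -0.38  0.82 -0.76] F [-0.2 -0.7 -0.7] gap 0.09447416788915368
```

Emit:
servo_tool(plan="-1 -3 -4 25 0 0 0;-1 -3 -4 25 0 0 0;-1 -3 -5 25 0 0 0;-1 -3 -5 25 0 0 0;-1 -2 -3 19 0 0 0;-1 0 0 0 0 0 0;-1 0 0 0 0 0 0")

```text
t: 2.95
eef_pos: [0.5256, 0.0544, 0.1883]
ee_rot: [0.207, 0.812, 0.529, 0.135]
contact_force: [-0.4, 0.0, 0.6]
finger_gap: 0.0941
```

```bash
python3 - <<'E'
from h import *
go((.5937,.0235,.038),0)
from plant import imaging
for n in ["wrist"]:
    c=imaging.calibration(n); p,d=imaging.camera(n)
    np.savez(f"{n}1.npz",p=p,d=d,E=c["extrinsics"],K=[c["fx"],c["fy"],c["cx"],c["cy"]])
    cv2.imwrite(f"pics/{n}1.png",p[:,:,::-1])
w=V("wrist1.npz"); C=w.cloud(); z=C[...,2]
m=(w.d>0)&(z>.038)&(z<.052)
n,l,st,ce=cv2.connectedComponentsWithStats(m.astype(np.uint8))
for i in range(1,n):
    if st[i,4]>60: print(ce[i].round(1),st[i,4],((C[l==i].min(0)+C[l==i].max(0))/2).round(4))
E
```

```text
t 2.95 grasp [0.5597 0.0394 0.1198] shift mm [-0.8 -6.2 89.8] R [[0.403, 0.804, 0.438], [0.915, -0.354, -0.193], [-0.0, 0.478, -0.878]] j [ 0.1   0.18  2.06 -0.51  0.51 -0.65] F [-0.4  0.   0.6] gap 0.09408066353251872
[ 82.2 166.2] 2027 [ 0.4929 -0.0877  0.0423]
[276.3 214.2] 1276 [0.5961 0.0246 0.0422]
[ 24. 269.] 472 [ 0.5676 -0.2508  0.045 ]
[222.6 271.2] 818 [ 0.65   -0.0603  0.042 ]
[295.9 273.6] 787 [0.6851 0.0085 0.0421]
[201.4 305. ] 429 [ 0.7025 -0.117   0.045 ]
```

View pics/wrist1.png

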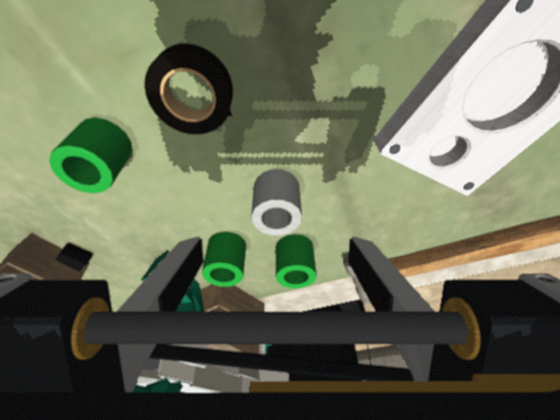

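The wrist view shows the grey ring at (276,214), centred between the jaws. I'll advance and grip.

Emit:
servo_tool(plan="-1 0 -3 20 0 0 0;-1 0 -3 20 0 0 0;-1 0 0 20 0 0 0;-1 0 0 20 0 0 0;-1 0 0 10 0 0 0;-1 0 0 0 0 0 0;-1 0 0 0 0 0 0")

```text
t: 3.7
eef_pos: [0.5602, 0.0395, 0.1075]
ee_rot: [0.208, 0.811, 0.53, 0.136]
contact_force: [-0.7, 0.4, 0.0]
finger_gap: 0.0939
```

```bash
python3 -c "
from h import *
go((.5945,.0238,.038),0)"
```

```text
t 3.7 grasp [0.5946 0.0245 0.0391] shift mm [-0.7 -0.3  1. ] R [[0.402, 0.803, 0.441], [0.916, -0.353, -0.193], [0.001, 0.481, -0.877]] j [ 0.06  0.35  2.1  -0.77  0.32 -0.4 ] F [-0.7  0.4  0. ] gap 0.09390128195453046
```

Emit:
servo_tool(plan="1 0 0 0 0 0 0;1 0 0 0 0 0 0;1 0 0 0 0 0 0;1 0 0 0 0 0 0;1 0 0 0 0 0 0;1 0 0 0 0 0 0;1 0 0 0 0 0 0;1 0 0 0 0 0 0", newtons=30)

```text
t: 4.5
eef_pos: [0.5597, 0.0395, 0.1063]
ee_rot: [0.207, 0.811, 0.53, 0.135]
contact_force: [-0.2, 1.3, -0.6]
finger_gap: 0.0425
```

Emit:
servo_tool(plan="1 0 0 -8 0 0 0;1 0 0 -15 0 0 0;1 0 0 -15 0 0 0;1 0 0 -15 0 0 0;1 0 0 -12 0 0 0;1 0 0 0 0 0 0;1 0 0 0 0 0 0")

```text
t: 5.2
eef_pos: [0.5307, 0.0519, 0.1631]
ee_rot: [0.207, 0.811, 0.53, 0.135]
contact_force: [-0.2, -0.1, -4.1]
finger_gap: 0.0429
```

```bash
python3 - <<'E'
from h import *
go((.6002,.1673,.024+.038+.03),0)
from plant import imaging
n="scene"
c=imaging.calibration(n); p,d=imaging.camera(n)
np.savez(f"{n}2.npz",p=p,d=d,E=c["extrinsics"],K=[c["fx"],c["fy"],c["cx"],c["cy"]])
cv2.imwrite(f"pics/{n}2.png",p[:,:,::-1])
E
```

```text
t 5.2 grasp [0.565  0.0368 0.0946] shift mm [133.6 -19.   -7.4] R [[0.402, 0.804, 0.438], [0.916, -0.353, -0.193], [-0.0, 0.479, -0.878]] j [ 0.1   0.23  2.09 -0.57  0.45 -0.59] F [-0.2 -0.1 -4.1] gap 0.0429216683023107
```

View pics/scene2.png

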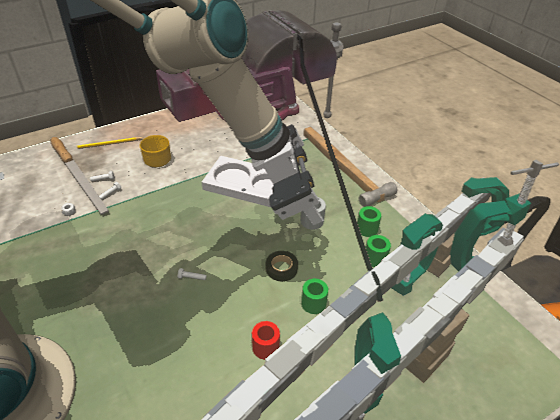

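Emit:
servo_tool(plan="1 15 -3 -2 0 0 0;1 20 -4 -2 0 0 0;1 20 -4 -2 0 0 0;1 20 -4 -1 0 0 0;1 20 -4 0 0 0 0;1 20 0 0 0 0 0;1 19 0 0 0 0 0;1 0 0 0 0 0 0;1 0 0 0 0 0 0")

```text
t: 6.15
eef_pos: [0.5662, 0.1824, 0.1592]
ee_rot: [0.207, 0.811, 0.53, 0.134]
contact_force: [0.1, -1.1, -3.8]
finger_gap: 0.0428
```

```bash
python3 - <<'E'
from h import *
go((.6002,.1673,.024+.038+.003),0)
from plant import imaging
for n in("wrist","top","scene"):
  c=imaging.calibration(n); p,d=imaging.camera(n)
  np.savez(f"{n}3.npz",p=p,d=d,E=c["extrinsics"],K=[c["fx"],c["fy"],c["cx"],c["cy"]])
  cv2.imwrite(f"pics/{n}3.png",p[:,:,::-1])
E
```

```text
t 6.15 grasp [0.6003 0.1673 0.0907] shift mm [  0.  -12.4  22.6] R [[0.402, 0.805, 0.437], [0.916, -0.352, -0.194], [-0.002, 0.478, -0.878]] j [ 0.36  0.34  1.92 -0.63  0.61 -0.32] F [ 0.1 -1.1 -3.8] gap 0.04279734849343534
```

View pics/wrist3.png

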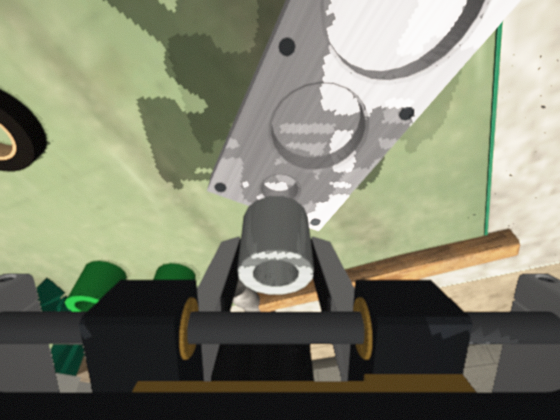

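View pics/scene3.png

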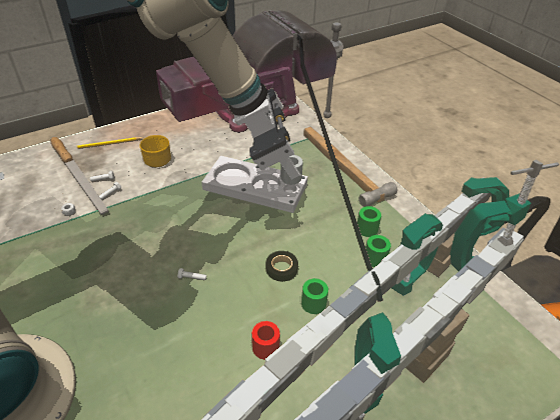

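```bash
python3 - <<'E'
from h import *
w=V("wrist3.npz"); C=w.cloud(); z=C[...,2]
v,u=np.mgrid[:420,:560]
m=(w.d>0)&(z>.085)&(z<.115)&(u>238)&(u<315)&(v>240)&(v<295)
P=C[m]; P=P[np.abs(P[:,2]-np.percentile(P[:,2],90))<.006]
c=P.mean(0); n=np.linalg.svd(P-c)[2][2]; print("ring top",c.round(4),(P.min(0)+P.max(0))/2,n.round(3),len(P))
for (a,b,nm) in((317,123,"mid"),(278,186,"small")): print(nm,w.ray(a,b,.024).round(4))
m=((w.d>0)&(abs(z-.024)<.006)).astype(np.uint8)
cs,h=cv2.findContours(m,cv2.RETR_CCOMP,cv2.CHAIN_APPROX_NONE)
for c,hh in zip(cs,h[0]):
    if len(c)<25: continue
    Q=np.array([w.ray(*q,.024)[:2] for q in c[:,0,:].astype(float)]).astype(np.float32)*1000
    print(hh[3],len(c),cv2.minEnclosingCircle(Q))
E
```

```text
ring top [0.5991 0.1686 0.0965] [0.60230241 0.16797916 0.09760405] [-0.017  0.007  1.   ] 2577
mid [0.5627 0.2121 0.024 ]
small [0.5991 0.1701 0.024 ]
-1 85 ((648.6565551757812, -125.09452819824219), 23.888633728027344)
-1 192 ((743.7108764648438, 103.72541046142578), 47.155006408691406)
-1 52 ((664.0595703125, 20.87307357788086), 13.178897857666016)
-1 93 ((640.302734375, -54.10136795043945), 23.638410568237305)
-1 337 ((750.2100219726562, 269.82666015625), 71.33877563476562)
-1 40 ((504.94873046875, 26.200695037841797), 4.954222202301025)
-1 41 ((501.49188232421875, 29.248878479003906), 3.5096023082733154)
-1 441 ((493.08984375, 18.371278762817383), 26.19102668762207)
41 27 ((506.4762268066406, 15.622661590576172), 4.868549823760986)
-1 913 ((561.1376342773438, 219.90919494628906), 101.94615936279297)
84 258 ((566.5570678710938, 211.127197265625), 29.69130516052246)
```

Emit:
servo_tool(plan="1 0 -3 5 0 0 0;1 0 -3 6 0 0 0;1 0 -3 6 0 0 0;1 0 -3 5 0 0 0;1 0 0 0 0 0 0;1 0 -1 2 0 0 0;1 0 0 0 0 0 0;1 0 -1 2 0 0 0;1 0 0 0 0 0 0;1 0 0 0 0 0 0")

```text
t: 7.3
eef_pos: [0.5668, 0.1826, 0.131]
ee_rot: [0.207, 0.811, 0.53, 0.135]
contact_force: [0.2, 0.6, -2.9]
finger_gap: 0.0427
```

```bash
python3 -c "
from h import *
go((.6002,.1675,.024+.0378),0)"
```

```text
t 7.3 grasp [0.601  0.1676 0.0625] shift mm [-0.4 -1.   0.3] R [[0.402, 0.803, 0.439], [0.916, -0.353, -0.193], [0.0, 0.48, -0.878]] j [ 0.36  0.38  1.96 -0.7   0.55 -0.24] F [ 0.2  0.6 -2.9] gap 0.04273623176467116
```

Emit:
servo_tool(plan="1 0 -1 1 0 0 0;1 0 0 0 0 0 0;1 0 0 1 0 0 0;1 0 0 0 0 0 0;1 0 0 0 0 0 0")

```text
t: 7.8
eef_pos: [0.5669, 0.1827, 0.1303]
ee_rot: [0.208, 0.811, 0.53, 0.136]
contact_force: [-6.3, 1.5, 8.7]
finger_gap: 0.0429
```

Contact is made: the vertical force went from -3 to +9 N. Now I release and back off.

Emit:
servo_tool(plan="1 0 0 0 0 0 0;1 0 0 0 0 0 0;-1 0 0 0 0 0 0;-1 0 0 0 0 0 0;-1 0 0 0 0 0 0;-1 0 0 0 0 0 0;-1 0 0 0 0 0 0;-1 0 0 0 0 0 0;-1 0 0 0 0 0 0;-1 0 0 0 0 0 0")

```text
t: 8.8
eef_pos: [0.5668, 0.1825, 0.1286]
ee_rot: [0.207, 0.811, 0.53, 0.135]
contact_force: [-0.6, -0.2, 0.9]
finger_gap: 0.0937
```

Emit:
servo_tool(plan="-1 0 0 -10 0 0 0;-1 0 0 -20 0 0 0;-1 0 0 -20 0 0 0;-1 0 0 -20 0 0 0;-1 0 0 -20 0 0 0;-1 0 0 -10 0 0 0;-1 0 0 0 0 0 0")

```text
t: 9.5
eef_pos: [0.5229, 0.2024, 0.2182]
ee_rot: [0.207, 0.811, 0.53, 0.137]
contact_force: [0.3, -1.3, -0.1]
finger_gap: 0.094
```

```bash
python3 - <<'E'
from h import *
from plant import imaging
go((.6,.1675,.062),0)
for n in("wrist","scene"):
  c=imaging.calibration(n); p,d=imaging.camera(n)
  np.savez(f"{n}4.npz",p=p,d=d,E=c["extrinsics"],K=[c["fx"],c["fy"],c["cx"],c["cy"]])
  cv2.imwrite(f"pics/{n}4.png",p[:,:,::-1])
  w=V(f"{n}4.npz"); C=w.cloud(); x,y,z=C[...,0],C[...,1],C[...,2]
  m=(w.d>0)&(z>.060)&(z<.078)&(abs(x-.6)<.05)&(abs(y-.168)<.05)
  P=C[m]; P=P[P[:,2]>np.percentile(P[:,2],50)-.004]; print(n,len(P),P.mean(0).round(4),((P.min(0)+P.max(0))/2).round(4))
  m=((w.d>0)&(abs(z-.024)<.006)).astype(np.uint8)
  cs,h=cv2.findContours(m,cv2.RETR_CCOMP,cv2.CHAIN_APPROX_NONE)
  for c,hh in zip(cs,h[0]):
    if len(c)<25: continue
    Q=np.array([w.ray(*q,.024)[:2] for q in c[:,0,:].astype(float)]).astype(np.float32)*1000
    e=cv2.minEnclosingCircle(Q)
    if abs(e[0][0]-560)<70 and abs(e[0][1]-210)<80: print(hh[3],len(c),e)
E
```

```text
t 9.5 grasp [0.5574 0.1875 0.1498] shift mm [-1.5 -1.  99.7] R [[0.401, 0.802, 0.442], [0.916, -0.353, -0.191], [0.003, 0.481, -0.877]] j [ 0.43  0.23  1.91 -0.56  0.74 -0.36] F [ 0.3 -1.3 -0.1] gap 0.09396721884206471
wrist 1047 [0.6012 0.1682 0.0681] [0.6035 0.1675 0.0673]
-1 901 ((553.399658203125, 230.589599609375), 113.27154541015625)
118 182 ((566.1854248046875, 211.37042236328125), 29.870038986206055)
scene 199 [0.6003 0.165  0.0664] [0.6007 0.1664 0.0664]
-1 336 ((548.344482421875, 225.3265380859375), 113.62376403808594)
92 90 ((514.5615844726562, 267.40325927734375), 41.281211853027344)
```

View pics/wrist4.png

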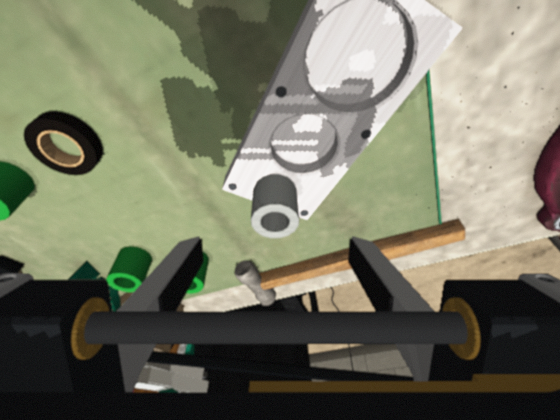

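View pics/scene4.png

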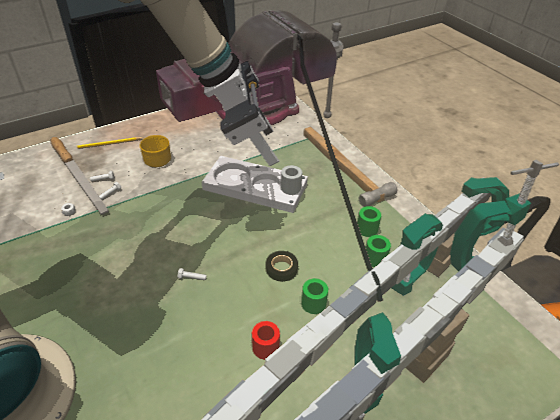

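The ring stands upright on the small pocket, with its top at z≈0.067 and centre within about 2 mm. It doesn't go in, so I regrip slightly higher for the middle pocket.

Emit:
servo_tool(plan="-1 0 0 20 0 0 0;-1 0 0 20 0 0 0;-1 0 0 20 0 0 0;-1 0 0 20 0 0 0;-1 0 0 12 0 0 0;-1 -1 1 6 0 0 0;-1 0 0 0 0 0 0;1 0 0 0 0 0 0;1 0 0 0 0 0 0;1 0 0 0 0 0 0;1 0 0 0 0 0 0;1 0 0 0 0 0 0;1 0 0 0 0 0 0;1 0 0 0 0 0 0", newtons=30)

```text
t: 11.0
eef_pos: [0.5665, 0.182, 0.131]
ee_rot: [0.207, 0.811, 0.53, 0.136]
contact_force: [-0.1, 2.1, 1.6]
finger_gap: 0.0428
```

```bash
python3 -c "
from h import *
go((.601,.1680,.064),0)"
```

```text
t 11.0 grasp [0.6008 0.167  0.0626] shift mm [ 1.   0.5 -1.3] R [[0.402, 0.803, 0.44], [0.916, -0.353, -0.192], [0.001, 0.48, -0.877]] j [ 0.36  0.37  1.96 -0.7   0.55 -0.24] F [-0.1  2.1  1.6] gap 0.04283406942049862
```

Emit:
servo_tool(plan="1 0 2 -4 0 0 0;1 0 5 -9 0 0 0;1 0 5 -9 0 0 0;1 0 0 0 0 0 0;1 5 -8 -5 0 0 0;1 5 -9 -5 0 0 0;1 5 -9 -5 0 0 0;1 5 -9 -5 0 0 0;1 5 -8 -4 0 0 0;1 0 0 0 0 0 0;1 0 0 0 0 0 0")

```text
t: 12.1
eef_pos: [0.5311, 0.2248, 0.1564]
ee_rot: [0.207, 0.811, 0.53, 0.135]
contact_force: [0.9, 0.1, -1.9]
finger_gap: 0.0429
```

```bash
python3 - <<'E'
from h import *
from plant import imaging
go((.566,.2100,.0476),0)
for n in("wrist","top"):
  c=imaging.calibration(n); p,d=imaging.camera(n)
  np.savez(f"{n}5.npz",p=p,d=d,E=c["extrinsics"],K=[c["fx"],c["fy"],c["cx"],c["cy"]])
  cv2.imwrite(f"pics/{n}5.png",p[:,:,::-1])
w=V("wrist5.npz"); C=w.cloud(); z=C[...,2]; v,u=np.mgrid[:420,:560]
m=(w.d>0)&(z>.08)&(z<.115)&(u>238)&(u<315)&(v>240)&(v<295)
P=C[m]; P=P[np.abs(P[:,2]-np.percentile(P[:,2],90))<.006]
c=P.mean(0); n=np.linalg.svd(P-c)[2][2]; print("ring top",c.round(4),n.round(3),len(P))
E
```

```text
t 12.1 grasp [0.5654 0.2098 0.0879] shift mm [  0.4 -18.9  35.6] R [[0.401, 0.804, 0.439], [0.916, -0.352, -0.193], [-0.0, 0.48, -0.878]] j [ 0.47  0.33  1.95 -0.67  0.64 -0.19] F [ 0.9  0.1 -1.9] gap 0.042923902765341054
ring top [0.5645 0.211  0.093 ] [-0.019  0.003  1.   ] 2563
```

View pics/wrist5.png

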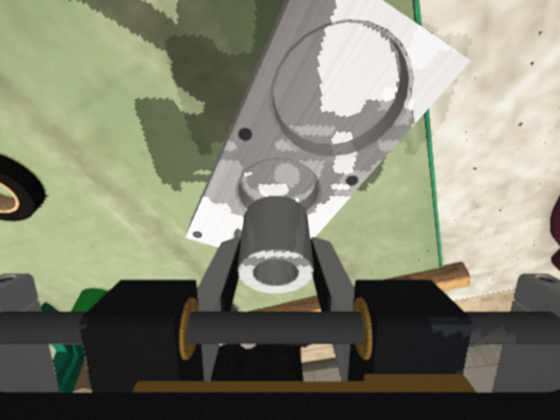

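The ring is upright over the middle pocket to within about 1–2 mm. Lowering.

Emit:
servo_tool(plan="1 0 -3 6 0 0 0;1 0 -3 6 0 0 0;1 0 -3 6 0 0 0;1 0 -3 6 0 0 0;1 0 -3 5 0 0 0;1 0 -2 3 0 0 0;1 0 -1 2 0 0 0;1 0 0 1 0 0 0;1 0 0 0 0 0 0;1 0 0 0 0 0 0")

```text
t: 13.2
eef_pos: [0.5324, 0.2241, 0.1173]
ee_rot: [0.207, 0.811, 0.53, 0.136]
contact_force: [-0.9, 0.2, -2.8]
finger_gap: 0.043
```

```bash
python3 -c "
from h import *
go((.566,.2100,.0450),0)"
```

```text
t 13.2 grasp [0.5666 0.209  0.0489] shift mm [ 0.6 -2.7  2.9] R [[0.402, 0.803, 0.44], [0.916, -0.353, -0.192], [0.001, 0.48, -0.877]] j [ 0.47  0.39  1.99 -0.76  0.57 -0.08] F [-0.9  0.2 -2.8] gap 0.04302565742455605
```

Now small creeping steps towards contact.

Emit:
servo_tool(plan="1 0 -1 1 0 0 0;1 0 0 0 0 0 0;1 0 0 1 0 0 0;1 0 0 0 0 0 0;1 0 0 0 0 0 0")

```text
t: 13.7
eef_pos: [0.5323, 0.2239, 0.1148]
ee_rot: [0.207, 0.811, 0.53, 0.135]
contact_force: [1.1, -0.1, -3.5]
finger_gap: 0.0427
```

Emit:
servo_tool(plan="1 0 -1 1 0 0 0;1 0 0 0 0 0 0;1 0 0 0 0 0 0")

```text
t: 14.0
eef_pos: [0.5319, 0.2241, 0.1134]
ee_rot: [0.207, 0.811, 0.53, 0.135]
contact_force: [-0.4, 0.2, -2.5]
finger_gap: 0.043
```

Emit:
servo_tool(plan="1 0 0 1 0 0 0;1 0 0 0 0 0 0;1 0 0 0 0 0 0")

```text
t: 14.3
eef_pos: [0.5325, 0.224, 0.113]
ee_rot: [0.207, 0.811, 0.53, 0.136]
contact_force: [-1.8, 0.2, 2.3]
finger_gap: 0.0428
```

Emit:
servo_tool(plan="-1 0 0 0 0 0 0;-1 0 0 0 0 0 0;-1 0 0 0 0 0 0;-1 0 0 0 0 0 0;-1 0 0 0 0 0 0;-1 0 0 0 0 0 0;-1 0 0 0 0 0 0;-1 0 0 -5 0 0 0;-1 0 0 -15 0 0 0;-1 0 0 -25 0 0 0;-1 0 0 -25 0 0 0;-1 0 0 -25 0 0 0;-1 0 0 -15 0 0 0;-1 0 0 0 0 0 0;-1 0 0 0 0 0 0")

```text
t: 15.8
eef_pos: [0.4834, 0.2449, 0.2085]
ee_rot: [0.207, 0.811, 0.53, 0.135]
contact_force: [-0.9, 0.0, 1.0]
finger_gap: 0.094
```

```bash
python3 - <<'E'
from h import *
from plant import imaging
go((.566,.2100,.0476),0)
for n in("wrist","scene"):
  c=imaging.calibration(n); p,d=imaging.camera(n)
  np.savez(f"{n}6.npz",p=p,d=d,E=c["extrinsics"],K=[c["fx"],c["fy"],c["cx"],c["cy"]])
  w=V(f"{n}6.npz"); C=w.cloud(); x,y,z=C[...,0],C[...,1],C[...,2]
  m=(w.d>0)&(z>.042)&(z<.075)&(abs(x-.566)<.04)&(abs(y-.21)<.04)
  P=C[m]; P=P[abs(P[:,2]-np.percentile(P[:,2],70))<.004]; c=P.mean(0); print(n,len(P),c.round(4),((P.min(0)+P.max(0))/2).round(4),np.linalg.svd(P-c)[2][2].round(3))
a=V("wrist6.npz").p; b=V("scene6.npz").p
cv2.imwrite("pics/end6.png",np.hstack([cv2.resize(a,(400,300)),cv2.resize(b[120:270,160:360],(400,300))])[:,:,::-1])
E
```

```text
t 15.8 grasp [0.5176 0.2299 0.14  ] shift mm [  1.3   1.7 106.2] R [[0.402, 0.804, 0.438], [0.916, -0.353, -0.193], [-0.001, 0.479, -0.878]] j [ 0.55  0.23  1.93 -0.6   0.78 -0.21] F [-0.9  0.   1. ] gap 0.0940234287747374
wrist 949 [0.5671 0.2094 0.0502] [0.5692 0.2084 0.0494] [-0.01   0.004  1.   ]
scene 179 [0.5657 0.2063 0.0487] [0.5669 0.2069 0.0488] [-0.002  0.005  1.   ]
```

View pics/end6.png

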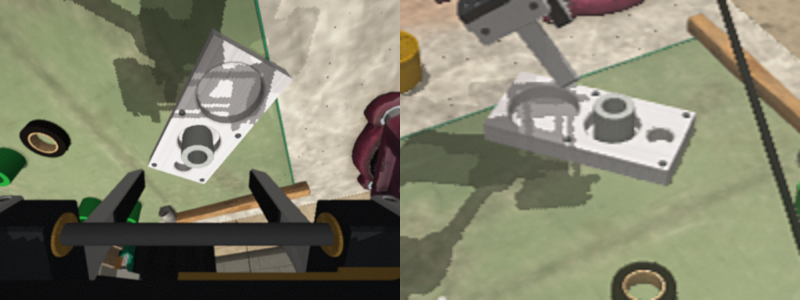

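The ring stands upright in the middle pocket, with its top at z≈0.050 (0.051 expected), within about 2 mm of centre and under 1° of tilt. The robot is clear of it, so I'm handing in.

```bash
python3 -c "
from plant import r,job_done
print(job_done()); print(r.get_state()['t'])"
```

```text
the job is handed in; nothing more can be done
None
the job is handed in; nothing more can be done
```

The bare-steel ring went into the middle (60 mm) pocket, the first that takes it. I left it standing there and handed the job in at about 16 s of the 38 s allowed.

- **Grasp:** I gripped the ring with the tool tilted about 29°, because a cable hangs almost directly above where it stood.
- **Smallest pocket:** I set the ring on it and let go. It rested on the edge upright, with its top at about 67 mm (69 mm expected) and about 2 mm off centre. Contact showed as a +9 N reading before release.
- **Middle pocket:** I regripped it and lowered it until it touched, then released.

**Last checks:** the ring's top is at 49–50 mm (51 mm expected at the bottom), its tilt is under 1°, and it is within about 2 mm of the pocket centre. The gripper was open and about 0.1 m clear. The scene and wrist cameras disagree by about 3 mm in y, within what two calibrations good to 2 mm each allow. No check failed. The hand-in itself gives no verdict.

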